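# Load the ball finial into the dip basket with the tongs

## Task

The ball finial is sanded clean for sealing and must not be touched by the gripper itself. Take the spring tongs out of the caddy, pick the ball finial off the board with them, and set it down gently inside the deep wire basket so that it stands upright on its foot; then stand the tongs, jaws down, back in their own compartment of the caddy. Leave the other two finials standing where they are, and do not shift the basket or the cup.

Things in the scene. Friction and masses are not known exactly. Their poses are not given: they have to be found in the camera images.
- ball_finial: Turned plain-wood finial with a ball for a head, the one to move: 61 mm tall, about 60 g, ball 50 mm in diameter centred 36 mm above the underside; below it a neck 20 mm in diameter and a round foot 32 mm in diameter, 8 mm thick. Stands on the board. Origin: centre of the foot's underside; z up along its axis. Round about z: its yaw means nothing.
- ball_center (a point): Centre of the 50 mm ball of the ball finial.
- acorn_finial: Plain-wood finial, acorn shaped with a pointed top: 78 mm tall, 52 mm across, on the same board. Leave it standing. Origin: centre of its underside; z up.
- mushroom_finial: Plain-wood finial with a flat mushroom head: 50 mm tall, 64 mm across, on the same board. Leave it standing. Origin: centre of its underside; z up.
- board: Plywood carrier board, fixed, 90 mm (x) by 270 mm (y); its top is 18 mm above the bench. The three finials stand on it in a row along its y, at its middle and 92 mm to each side, in any order. Origin: centre of its underside on the bench.
- tongs: Sprung stainless-steel tongs, about 120 g, 178 mm tall, standing upright in the caddy, jaws down, bow on top. Origin: midway between the hinges of the two arms, 12 mm below the top of the bow, 166 mm above the jaws' lower ends. z points up; the arms lie to +y and -y and close along y. Each arm has a flat black grip, 24 mm wide along x, from 12 to 72 mm below the origin.
- tongs_grip (a point): Midway between the two black grips, 30 mm below the tongs' origin: a good place for the TCP, fingers straight down, one outside each grip; the bow then reaches 43 mm above the TCP, between the fingers. Open, the tongs measure 48 mm over the grips' upper ends, 52 mm at this point and 56 mm 20 mm below it; closed on the ball, 46 mm all along.
- tongs_jaws (a point): Midway between the jaws, 144.5 mm below the tongs' origin: the centre of the ball belongs here when gripped. Each jaw is two flat plates, 45 mm tall, in an upright V (25 degrees each side), so the ball centres itself. The jaws end 22 mm below this point. Open, they clear the ball by about 14 mm on each side and measure 93 mm (y) by 45 mm (x) outside.
- tongs_left (a joint): Swing of the +y arm, rad: 0 fully open (each arm splayed 0.10 outward), about 0.10 closed on the 50 mm ball (arms parallel), 0.14 inner stop; the other arm moves equally. A preloaded spring opens them: they start to move at about 4 N on each grip and reach the ball at about 7 N; 20 to 30 N holds it well. The jaws move about 3 to 4 times as far as the grips.
- basket: Deep round wire dip basket, loose on the bench, 0.7 kg, 160 mm outside and 152 mm inside diameter, 115 mm tall, floor 5 mm above the bench; empty, a thin bail handle folded down along the outside of its rim. Origin: centre of its underside; z up.
- basket_floor (a point): Centre of the basket's inner floor, 5 mm above the bench.
- basket_rim (a point): Centre of the basket's mouth, level with the rim, 115 mm above the bench.
- caddy: Wooden tool caddy, fixed, 150 mm (x) by 128 mm (y), 90 mm tall, walls and floor 6 mm, divided into two compartments, each 66 mm (x) by 116 mm (y) inside, by a 6 mm wall at x = 0, 77 mm high. The compartment on its -x side is that of the tongs; the one on its +x side holds sanding blocks. Origin: centre of its underside on the bench.
- tongs_place (a point): Centre of the floor of the tongs' compartment of the caddy, 36 mm to -x of the caddy's centre and 6 mm above the bench. The tongs stand here with their y along the caddy's y (either way round).
- cup: Empty plastic cup, 76 mm across the rim, 85 mm tall, loose. Leave it alone. Origin: centre of its underside.
Mind the look-alikes: they are no part of the job. Leave any green or pink look-alike of the ball_finial alone.

How it is judged:
By the outcome, as a careful person would: the job done as asked, in the order asked, and still so for the second after the job is handed in, with the robot touching nothing.
It also fails if it takes over 61 s, if anything falls off the work surface, if the arm or the gripper's body presses on something with over 40 N, if the wrist force passes 120 N, or if a joint passes its speed limit or range.

## Robot

A 7-joint arm with a two-finger parallel gripper is mounted at the origin on the work surface. World frame = base frame: x ahead of the robot, y to its left, z up, the work surface at z = 0. Lengths are in m, angles in rad, forces in N, time in s.
With the tool pointing down it reaches from about 0.35 to 0.9 m from the base axis. Payload 8.1 kg.
Tool frame: the origin (TCP) lies between the finger pads, 19 mm behind the fingertips; this is the grasp point; z points along the fingers, y is the direction in which the jaws open and shut (so a half turn about z gives the same grasp; the last joint's range is limited). The gripper opens to 92 mm and grips with 3 to 60 N. Pads are 19 mm wide; open, the fingers measure 130 mm over their backs; the gripper's body (75 mm by 190 mm) begins 47 mm behind the grasp point.
Start: joints at [-1.369, 0.434, 0.025, 1.573, -0.012, 1.134, -0.075], TCP at [0.188, 0.596, 0.246] pointing down, gripper open.
Joint ranges: [-2.62, 2.62], [-0.44, 2.09], [-1.27, 1.32], [0.08, 2.57], [-1.32, 4.46], [0.12, 2], [-2.74, 2.74]. Speed limits (rad/s): [2.22, 2.22, 3.01, 3.01, 3.14, 3.14, 3.14].

## Interface

Orientations are given as a rotation vector (axis times angle).
In Python, from cell import monitor, imaging, workorder, outline_of gives the robot as it stands.
- The arm moves only by the tool move_arm, never from a script. Its argument "series" is a list of rows, each a list of 6 numbers: the shift along the world's x, y, z in cm, then the turn, a rotation vector about the world's x, y, z in degrees. A call has 1 to 8 rows; each row shifts and turns the commanded pose from where the row before left it; what a row does not reach is not made up. A row lasts 1/10 s, in which the tool goes at most 50 mm and 8.59 degrees, less where a joint would pass 70% of its speed; a pose out of reach is approached as far as the arm can. A call with a gripper value outside its range is refused whole. "grip" is the opening, from 0 (shut) to 1 (fully open), set as the call begins (left out, the last holds). The fingers move at their own pace and stop on an object; "force" is the grip in N (left out, the last holds). Time passes only in rows, so rows that do not move let the fingers close. It gives the time, the measured TCP pose, the force and the opening at its end, in the units of the state.
- monitor.observe(): the state, without advancing time (a new reading comes with each control period).
- imaging.get_image(name): name is "scene" or "side" or "wrist"; returns a dict with "color" (384x512x3 uint8, red, green, blue), "fx", "fy", "cx", "cy" (pixels), "rvec" (rotation vector, rad) and "tvec" (3), from world to camera coordinates, as OpenCV has them; the wrist camera has in their place "mount" (4x4, takes a point from camera to tool coordinates, whose origin is the TCP and whose axes are the flange's). Camera axes: x right, y down, z forward; pixel columns grow to the right and rows downward; lengths in m; the calibration is good to about 2 mm. A picture is of the moment at which its call begins: read the wrist's pose just before it. There is no depth.
- workorder.sign_off(): hands the job in, once; it reports no verdict.
Trained networks look in the newest picture that a camera, given by its name, has taken for a name from the list of things; names that differ only in an ending like _2 or _b are one class to them, and where a whole thing is asked for, a point or a joint stands for the part that bears it (a point fixed in the world has none). Each returns a list of dicts, best first, with "p" (0 to 1); they miss things now and then, are a little off and sometimes report something else, mostly with a low value. They report only what shows in the picture. A call takes as long as a camera call. They do not tell look-alikes from the thing itself.
- outline_of(camera, thing): "mask" (384x512 bool, what is visible of it) and "rect" ([left, top, width, height] in pixels, round what is visible of it).
The state is a dict: "clock": time; "joints": joint angles; "dq": joint speeds; "joint_efforts": joint torques, N m; "position": TCP position; "ee_rot": TCP orientation; "force": force on the tool from outside, world axes, zero at the start; "ft_torque": the same for the moment, N m; "width": opening from 0.0 (shut) to 1.0 (fully open).
Only numpy, scipy, OpenCV 4.12 (cv2) and the standard library are available. Lean on these libraries where they do the work, as an engineer would, in place of code of your own. Each camera call takes 0.05 s, during which the arm holds its last target. There are 200 camera calls.

## Working session

There is one attempt and no reset: what is moved stays moved. The work goes in short steps, Python scripts to look and compute and a tool call to move; the robot and the scene stay as the last step left them, time stands still between calls to the robot, and variables do not carry over. Pictures are saved under pics/ and viewed, about 8 in all and at most 12, crops included, and the job is handed in when it is done.

Besides the shell and the picture viewer there is one more tool, called after "Emit:" by a JSON object that holds its "name" and its "arguments", one argument or row to a line. move_arm: Moves the arm, as the interface text tells. Its arguments: {"type":"object","properties":{"series":{"type":"array"},"grip":{"type":"number"},"force":{"type":"number"}},"required":["series"]}

```bash
ls; mkdir -p pics
cat > h.py <<'E'
import numpy as np, cv2
from cell import monitor, imaging, workorder, outline_of
from scipy.spatial.transform import Rotation as R
def cam(n):
    s=monitor.observe(); im=imaging.get_image(n)
    K=np.array([[im['fx'],0,im['cx']],[0,im['fy'],im['cy']],[0,0,1]])
    if 'mount' in im:
        T=np.eye(4);T[:3,:3]=R.from_rotvec(s['ee_rot']).as_matrix();T[:3,3]=s['position'];T=T@np.array(im['mount'])
        Rc=T[:3,:3].T;t=-Rc@T[:3,3]
    else:
        Rc=R.from_rotvec(np.array(im['rvec']).ravel()).as_matrix();t=np.array(im['tvec']).ravel()
    return im['color'],K,Rc,t
def ray(c,u,v):
    _,K,Rc,t=c; d=Rc.T@np.linalg.inv(K)@[u,v,1]; return -Rc.T@t,d
def atz(c,u,v,z):
    o,d=ray(c,u,v); return o+d*(z-o[2])/d[2]
def proj(c,p):
    _,K,Rc,t=c; q=K@(Rc@np.array(p,float)+t); return q[:2]/q[2]
def save(c,n): cv2.imwrite('pics/'+n,cv2.cvtColor(c[0],cv2.COLOR_RGB2BGR))
E
python3 - <<'E'
from h import *
s=monitor.observe();print(s)
ims=[]
for n in ('scene','side'):
    c=cam(n);ims.append(c[0]);o=-c[2].T@c[3];print(n,o.round(3),c[2][2].round(2),c[1][0,0])
    for th in ['ball_finial','acorn_finial','mushroom_finial','tongs','basket','caddy','cup','board']:
        for d in outline_of(n,th)[:3]: print(th,round(d['p'],2),d['rect'])
cv2.imwrite('pics/a.png',cv2.cvtColor(np.vstack(ims)[:, :],cv2.COLOR_RGB2BGR)[:, :])
for i,im in enumerate(ims): cv2.imwrite(f'pics/a{i}.png',cv2.cvtColor(im,cv2.COLOR_RGB2BGR))
E
```

```text
pics
{'clock': 0.0, 'joints': array([-1.36861468,  0.43518105,  0.02496095,  1.57409717, -0.01162989,
        1.1340273 , -0.07505996]), 'dq': array([ 0.00034937, -0.00093746, -0.00028952, -0.00141049,  0.00080939,
        0.0019402 , -0.00046875]), 'joint_efforts': array([ 3.66086817e-05, -6.67846227e+01,  9.84453522e-01, -3.14441299e+01,
       -6.07317151e-02,  4.32168797e-02,  1.88557487e-04]), 'position': array([0.18744223, 0.59571277, 0.24477084]), 'ee_rot': array([-4.76928195e-01, -3.10504822e+00,  2.45425343e-03]), 'force': array([0.31126757, 1.27049115, 0.2172352 ]), 'ft_torque': array([ 0.02508528,  0.03107426, -0.01607049]), 'width': 1.0018846133824533}
scene [1.43  0.066 1.007] [-0.68 -0.04 -0.73] 457.09802333064493
ball_finial 0.84 [251.1, 188.2, 17.0, 21.5]
ball_finial 0.83 [212.2, 186.2, 12.7, 22.8]
ball_finial 0.67 [207.9, 224.1, 20.5, 22.4]
acorn_finial 0.53 [239.6, 222.3, 23.6, 23.2]
acorn_finial 0.48 [338.6, 135.9, 25.2, 37.7]
mushroom_finial 0.92 [274.5, 215.7, 23.9, 26.6]
tongs 0.51 [339.7, 136.0, 26.2, 38.8]
basket 0.75 [103.7, 131.7, 62.8, 64.8]
caddy 0.74 [324.3, 153.0, 55.6, 64.5]
cup 0.96 [231.3, 147.6, 27.9, 35.9]
board 0.72 [202.1, 222.4, 105.4, 37.6]
board 0.36 [231.2, 146.1, 23.8, 36.3]
side [ 0.148 -0.827  0.99 ] [ 0.37  0.65 -0.66] 446.5442922981398
ball_finial 0.83 [292.1, 221.4, 14.7, 22.8]
ball_finial 0.82 [248.9, 243.8, 16.8, 26.2]
ball_finial 0.81 [316.0, 255.1, 18.3, 18.1]
acorn_finial 0.54 [271.0, 204.5, 17.0, 21.5]
mushroom_finial 0.66 [248.7, 187.9, 18.9, 20.8]
mushroom_finial 0.51 [161.9, 154.6, 16.1, 34.8]
tongs 0.82 [161.7, 154.1, 12.8, 35.2]
tongs 0.31 [248.7, 188.8, 20.0, 20.3]
basket 0.75 [235.5, 295.4, 76.2, 88.6]
basket 0.71 [246.9, 186.9, 21.1, 20.1]
caddy 0.78 [154.6, 161.0, 55.3, 54.8]
caddy 0.55 [239.8, 298.3, 74.1, 84.8]
cup 0.67 [196.9, 236.0, 22.4, 40.2]
board 0.83 [238.3, 202.7, 80.3, 53.4]
```

Run:
```python
import cv2,numpy as np
a=cv2.imread('pics/a0.png')[110:280,80:400];b=cv2.imread('pics/a1.png')[130:400,130:350]
a=cv2.resize(a,None,fx=2.5,fy=2.5,interpolation=3);cv2.imwrite('pics/b0.png',a)
b=cv2.resize(b,None,fx=2.2,fy=2.2,interpolation=3);cv2.imwrite('pics/b1.png',b)
```

```text
(no output)
```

View pics/b0.png

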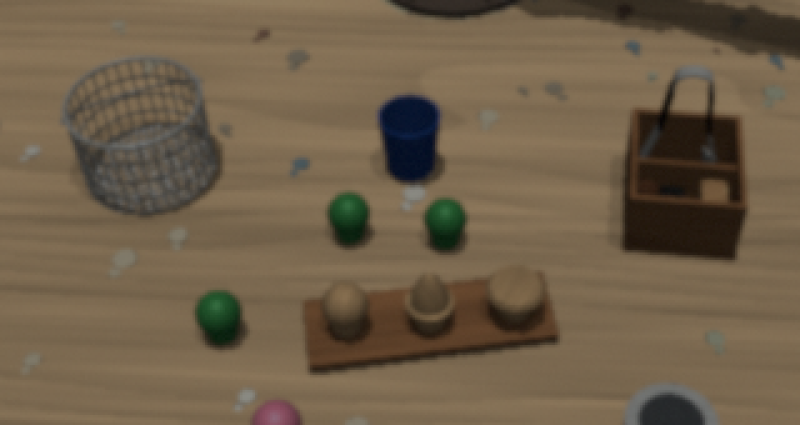

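View pics/b1.png

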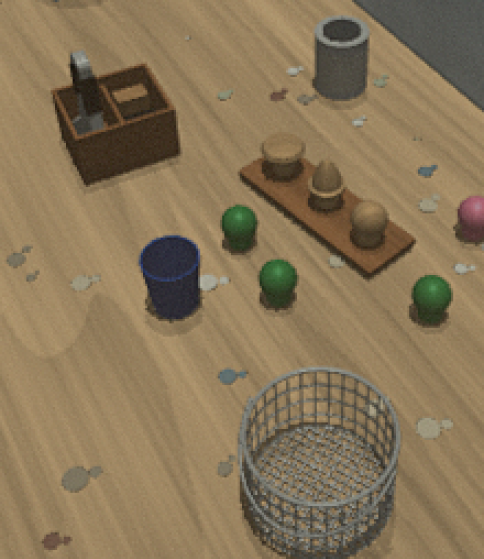

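The ball finial (plain) stands at the board's left end in the scene view (crop 345,305); the tongs' bow is at (693,72) and the basket rim's centre about (135,100). In the side view the ball is at (369,220), the bow at (80,55) and the rim's centre about (320,436). The green and pink balls are look-alikes.

```bash
cat >> h.py <<'E'
def tri(rays):
    A=0;b=0
    for o,d in rays:
        d=d/np.linalg.norm(d);P=np.eye(3)-np.outer(d,d);A=A+P;b=b+P@o
    x=np.linalg.solve(A,b); return x,[np.linalg.norm((np.eye(3)-np.outer(d,d)/(d@d))@(x-o)) for o,d in rays]
E
python3 - <<'E'
from h import *
np.set_printoptions(precision=4,suppress=True)
c=cam('scene');s=cam('side')
f=lambda x,y:(80+x/2.5,110+y/2.5); g=lambda x,y:(130+x/2.2,130+y/2.2)
for n,a,b in [('ball z.054',(345,305),(369,220)),('bow .184',(693,72),(80,56)),('rim .115',(135,100),(320,436))]:
    print(n,*tri([ray(c,*f(*a)),ray(s,*g(*b))]))
print('caddy scene');P=[atz(c,*f(*p),.09) for p in [(632,112),(740,117),(743,207),(627,200)]]
print(np.array(P),np.mean(P,0))
print('caddy side');P=[atz(s,*g(*p),.09) for p in [(54,92),(143,68),(178,113),(84,136)]]
print(np.array(P),np.mean(P,0))
print('board scene');P=[atz(c,*f(*p),.018) for p in [(304,298),(541,273),(557,338),(311,366)]]
print(np.array(P),np.mean(P,0))
print('cup',atz(c,*f(409,113),.085),'acorn',tri([ray(c,*f(429,278)),ray(s,*g(326,164))]),'pen',atz(c,*f(348,240),0),atz(c,*f(445,245),0),atz(c,*f(219,340),0))
E
```

```text
ball z.054 [ 0.6852 -0.0818  0.0485] [np.float64(0.0006902141569805841), np.float64(0.0006902141569808046)]
bow .184 [0.4445 0.2897 0.1806] [np.float64(4.4885073027064974e-05), np.float64(4.4885073027114176e-05)]
rim .115 [ 0.4377 -0.3548  0.1074] [np.float64(0.0023254302993934296), np.float64(0.002325430299393673)]
caddy scene
[[0.4128 0.2346 0.09  ]
 [0.4162 0.3615 0.09  ]
 [0.5625 0.3463 0.09  ]
 [0.5574 0.2201 0.09  ]] [0.4872 0.2906 0.09  ]
caddy side
[[0.4114 0.3498 0.09  ]
 [0.5486 0.3338 0.09  ]
 [0.5473 0.2075 0.09  ]
 [0.4123 0.2316 0.09  ]] [0.4799 0.2807 0.09  ]
board scene
[[ 0.6532 -0.1322  0.018 ]
 [ 0.606   0.129   0.018 ]
 [ 0.6955  0.1453  0.018 ]
 [ 0.7432 -0.1129  0.018 ]] [0.6745 0.0073 0.018 ]
cup [ 0.4203 -0.0305  0.085 ] acorn (array([0.674 , 0.0079, 0.085 ]), [np.float64(0.0003306143969342986), np.float64(0.00033061439693438707)]) pen [ 0.5505 -0.0956  0.    ] [0.5534 0.0185 0.    ] [ 0.701  -0.2206  0.    ]
```

Emit:
{"name": "move_arm", "arguments": {
  "series": [
    [3,-3.6,1,0,0,1.5],
    [3,-3.6,1,0,0,1.5],
    [3,-3.6,1,0,0,1.5],
    [3,-3.6,1,0,0,1.5],
    [3,-3.6,1,0,0,1.5],
    [3,-3.6,1,0,0,1.5],
    [3,-3.6,1,0,0,1.5],
    [0,0,0,0,0,1.5]
  ],
  "grip": 1
}}

```text
clock: 1.8
position: [0.403, 0.3384, 0.3174]
ee_rot: [0.164, 3.133, -0.0]
force: [-0.0, 0.2, -0.4]
width: 1.006
```

Run:
```python
from h import *
np.set_printoptions(precision=4,suppress=True)
s=monitor.observe();M=R.from_rotvec(s['ee_rot']).as_matrix();print(s['position'],M,s['joints'])
c=cam('wrist');save(c,'w1.png');print(-c[2].T@c[3],c[2][2])
for th in ['tongs','caddy']:
    for d in outline_of('wrist',th)[:2]: print(th,d['p'],d['rect'])
```

```text
[0.403  0.3384 0.3174] [[-0.9945  0.1045  0.0043]
 [ 0.1045  0.9945 -0.0002]
 [-0.0043  0.0002 -1.    ]] [-0.8983  0.2148  0.1183  1.7117 -0.0235  1.2138  0.6916]
[0.3327 0.3461 0.4574] [ 0.2642 -0.0271 -0.9641]
tongs 0.82 [201.8, 182.5, 57.3, 54.7]
caddy 0.89 [185.3, 165.2, 91.9, 110.8]
```

View pics/w1.png

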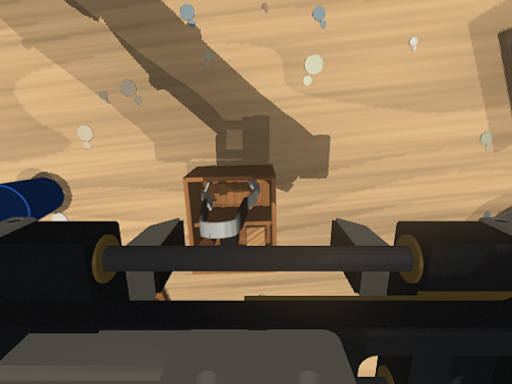

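The wrist view shows the caddy's -x top edge from (184,178) to (274,167) and the bow from (201,230) to (242,222).

Run:
```python
from h import *
np.set_printoptions(precision=4,suppress=True)
c=cam('wrist')
a=atz(c,184,178,.09);b=atz(c,274,167,.09);print(a,b,np.linalg.norm(b-a),'yaw',np.degrees(np.arctan2(*(b-a)[1::-1]))-90)
l=atz(c,201,228,.175);r=atz(c,241,221,.175);print(l,r,np.linalg.norm(l-r),np.degrees(np.arctan2(*(r-l)[1::-1]))-90,(l+r)/2)
i=cv2.cvtColor(c[0],cv2.COLOR_RGB2BGR)[155:285,150:310];cv2.imwrite('pics/w1c.png',cv2.resize(i,None,fx=4.5,fy=4.5,interpolation=2))
```

```text
[0.3965 0.2441 0.09  ] [0.3932 0.3683 0.09  ] 0.12423212845107594 yaw 1.5575615193834693
[0.4383 0.2784 0.175 ] [0.4343 0.3235 0.175 ] 0.04521050145099931 5.035325616246169 [0.4363 0.301  0.175 ]
```

View pics/w1c.png

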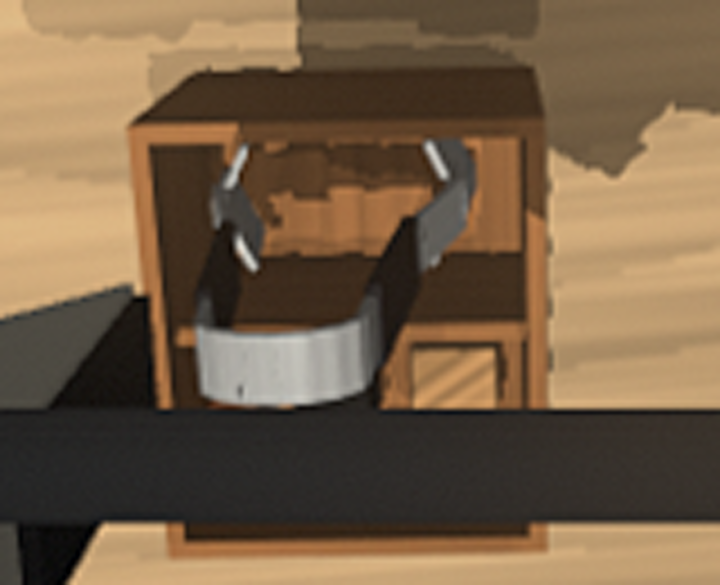

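Run:
```python
from h import *
np.set_printoptions(precision=4,suppress=True)
c=cam('wrist');f=lambda x,y:(150+x/4.5,155+y/4.5)
P=np.array([atz(c,*f(*p),.09) for p in [(130,125),(545,118),(547,550),(168,556)]]);print(P,P.mean(0))
ang=lambda a,b:np.degrees(np.arctan2(*(b-a)[1::-1]))
print(ang(P[0],P[1])-90,ang(P[3],P[2])-90,ang(P[0],P[3]),ang(P[1],P[2]))
print('bow',atz(c,*f(285,366),.184)); J=[atz(c,*f(*p),.05) for p in[(245,150),(255,268),(430,145),(435,262)]];print('jaw',np.mean(J,0),ang(J[0]+J[1],J[2]+J[3])-90)
l=atz(c,*f(200,360),.175);r=atz(c,*f(369,352),.175);print(ang(l,r)-90)
```

```text
[[0.402  0.2366 0.09  ]
 [0.4118 0.3633 0.09  ]
 [0.5609 0.3519 0.09  ]
 [0.5511 0.2241 0.09  ]] [0.4815 0.294  0.09  ]
-4.428228561372322 -4.4057057484764215 -4.789576522982873 -4.389265773112047
bow [0.445  0.2933 0.184 ]
jaw [0.4459 0.2918 0.05  ] -3.6139278874807133
-2.5025271402768112
```

Emit:
{"name": "move_arm", "arguments": {
  "series": [
    [2.1,-2.3,-2,0,0,1.8],
    [2.1,-2.3,-2,0,0,0],
    [0,0,-3,0,0,0],
    [0,0,-3,0,0,0],
    [0,0,-2.5,0,0,0],
    [0,0,-2.5,0,0,0],
    [0,0,-2.5,0,0,0],
    [0,0,0,0,0,0]
  ]
}}

```text
clock: 2.85
position: [0.4369, 0.2981, 0.1374]
ee_rot: [-0.097, -3.135, 0.006]
force: [-0.8, -0.7, 0.1]
width: 1.001
```

Emit:
{"name": "move_arm", "arguments": {
  "series": [
    [0,0,0,0,0,0],
    [0,0,0,0,0,0],
    [0,0,0,0,0,0],
    [0,0,0,0,0,0],
    [0,0,0,0,0,0],
    [0,0,0,0,0,0]
  ],
  "grip": 0.57,
  "force": 25
}}

```text
clock: 3.45
position: [0.44, 0.2988, 0.1411]
ee_rot: [0.101, 3.139, 0.002]
force: [0.4, 0.8, 1.6]
width: 0.58
```

Emit:
{"name": "move_arm", "arguments": {
  "series": [
    [0,0,0.5,0,0,0],
    [0,0,1,0,0,0],
    [0,0,2,0,0,0],
    [0,0,3,0,0,0],
    [0,0,3,0,0,0],
    [0,0,3,0,0,0],
    [0,0,2,0,0,0],
    [0,0,0,0,0,0]
  ]
}}

```text
clock: 4.25
position: [0.4408, 0.2989, 0.2891]
ee_rot: [0.101, 3.136, 0.006]
force: [0.1, 0.2, -1.6]
width: 0.568
```

Run:
```python
from h import *
np.set_printoptions(precision=4,suppress=True)
s=monitor.observe();print(s['position'],s['ee_rot'],s['force'],s['width'])
c=cam('wrist');d=cam('side');e=cam('scene')
up=lambda i,k:cv2.resize(cv2.cvtColor(i,cv2.COLOR_RGB2BGR),None,fx=k,fy=k,interpolation=2)
p=proj(d,s['position']).astype(int);q=proj(e,s['position']).astype(int)
A=up(d[0][max(0,p[1]-45):p[1]+55,p[0]-50:p[0]+50],4);B=up(e[0][max(0,q[1]-45):q[1]+55,q[0]-50:q[0]+50],4)
print(p,q,A.shape,B.shape);h=min(A.shape[0],B.shape[0]);cv2.imwrite('pics/l1.png',np.hstack([A[-h:],B[-h:]]))
```

```text
[0.4408 0.2989 0.2891] [0.1008 3.1358 0.0059] [ 0.0554  0.2087 -1.5712] 0.5677957166281692
[157 124] [367 105] (400, 400, 3) (400, 400, 3)
```

View pics/l1.png

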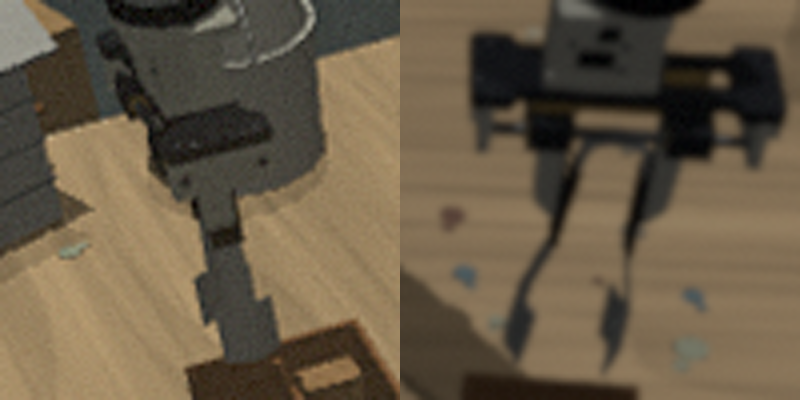

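Run:
```python
from h import *
np.set_printoptions(precision=4,suppress=True)
s=monitor.observe();M=R.from_rotvec(s['ee_rot']).as_matrix()
d=cam('side');e=cam('scene')
print(tri([ray(e,367-50+166/4,60+326/4),ray(d,107+238/4,79+312/4)]))
for dx in(0,.005):
  j=s['position']+M@[-dx,0,.1145];print(j,proj(e,j),proj(d,j))
print(317+166/4,60+326/4,107+238/4,79+312/4, M)
```

```text
(array([0.4453, 0.2945, 0.1714]), [np.float64(0.00013908381069229107), np.float64(0.00013908381069227194)])
[0.439  0.2978 0.1704] [359.3491 140.4057] [164.2457 157.3557]
[0.444  0.2974 0.1704] [359.4168 141.5713] [165.7989 156.9   ]
358.5 141.5 166.5 157.0 [[-0.9979  0.064  -0.0009]
 [ 0.064   0.9979 -0.0007]
 [ 0.0009 -0.0007 -1.    ]]
```

Emit:
{"name": "move_arm", "arguments": {
  "series": [
    [0.8,-1.2,0,0,0,-2.5],
    [1.54,-2.35,0,0,0,-4.75],
    [1.54,-2.35,0,0,0,-4.75],
    [1.54,-2.35,0,0,0,-4.75],
    [1.54,-2.35,0,0,0,-4.75],
    [1.54,-2.35,0,0,0,-4.75],
    [1.54,-2.35,0,0,0,-4.75],
    [1.54,-2.35,0,0,0,-4.75]
  ]
}}

```text
clock: 5.3
position: [0.556, 0.1193, 0.285]
ee_rot: [-1.069, -2.954, 0.002]
force: [0.3, 0.4, -0.8]
width: 0.569
```

Emit:
{"name": "move_arm", "arguments": {
  "series": [
    [1.54,-2.35,0,0,0,-4.75],
    [1.54,-2.35,0,0,0,-4.75],
    [1.54,-2.35,0,0,0,-4.75],
    [1.54,-2.35,0,0,0,-4.75],
    [1.54,-2.35,0,0,0,-4.75],
    [1.54,-2.35,0,0,0,-4.75],
    [1.54,-2.35,0,0,0,-4.75],
    [1.54,-2.35,0,0,0,-4.75]
  ]
}}

```text
clock: 6.1
position: [0.6788, -0.0687, 0.2848]
ee_rot: [-1.972, -2.445, 0.002]
force: [-0.3, 0.8, -1.5]
width: 0.573
```

Emit:
{"name": "move_arm", "arguments": {
  "series": [
    [0.7,-1.1,0,0,0,-2.2],
    [0,0,0,0,0,0],
    [0,0,0,0,0,0]
  ]
}}

```text
clock: 6.4
position: [0.6852, -0.0769, 0.285]
ee_rot: [-2.01, -2.413, 0.0]
force: [-0.6, 0.7, -1.4]
width: 0.574
```

Run:
```python
from h import *
np.set_printoptions(precision=4,suppress=True)
s=monitor.observe();M=R.from_rotvec(s['ee_rot']).as_matrix();print(s['position'],M,s['force'],s['width'],s['joints'])
j=s['position']+M@[-.005,0,.1145]
up=lambda i,k:cv2.resize(cv2.cvtColor(i,cv2.COLOR_RGB2BGR),None,fx=k,fy=k,interpolation=2)
S=[]
for n,tl in(('scene',(175,150)),('side',(250,140))):
    c=cam(n);print(n,'jaw',proj(c,j),'ball',proj(c,[.688,-.0825,.054]),tl)
    S.append(up(c[0][tl[1]:tl[1]+110,tl[0]:tl[0]+90],4.4))
cv2.imwrite('pics/m1.png',np.hstack(S))
```

```text
[ 0.6852 -0.0769  0.285 ] [[-0.1811  0.9835 -0.001 ]
 [ 0.9835  0.1811  0.0005]
 [ 0.0006 -0.0009 -1.    ]] [-0.5677  0.681  -1.4348] 0.5738048420353428 [-0.2907  0.5542  0.5514  1.3672 -0.2903  1.3016  0.4529]
scene jaw [214.2878 201.6883] ball [217.2498 231.6873] (175, 150)
side jaw [299.1906 198.7495] ball [298.5103 228.3758] (250, 140)
```

View pics/m1.png

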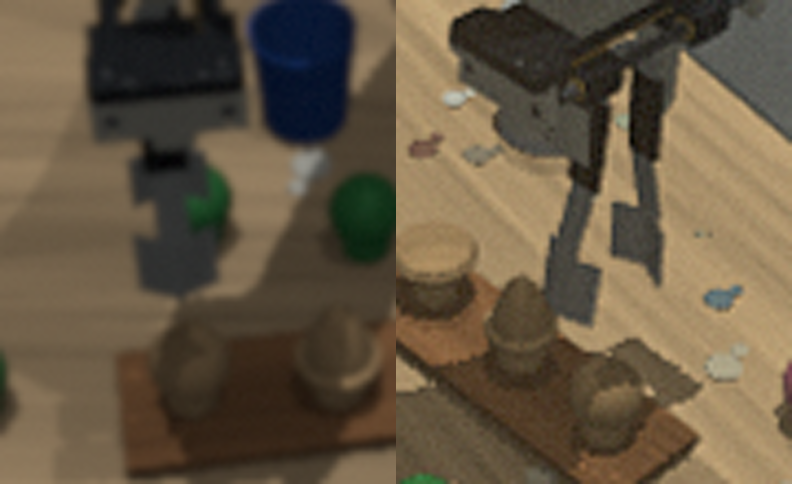

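Run:
```python
from h import *
np.set_printoptions(precision=4,suppress=True)
d=cam('side');e=cam('scene')
b=tri([ray(e,218.2,231.3),ray(d,298,229)]);print('ball',b)
for o in (0,.7): print(atz(e,218.2,231.3,.054),atz(d,298,229,.054))
print('jaw',tri([ray(e,215,201.7),ray(d,297.3,199.8)]))
print('jaw z', atz(e,215,201.7,.1705),atz(d,297.3,199.8,.1705))
for t in ('ball_finial',):
  for n,c in(('scene',e),('side',d)):
    for q in outline_of(n,t)[:6]:
      m=q['mask'];v,u=np.nonzero(m);print(n,q['p'],q['rect'],u.mean(),v.mean())
```

```text
ball (array([ 0.686 , -0.0812,  0.0521]), [np.float64(0.0010934524701859427), np.float64(0.0010934524701858032)])
[ 0.6866 -0.0801  0.054 ] [ 0.6853 -0.0838  0.054 ]
[ 0.6866 -0.0801  0.054 ] [ 0.6853 -0.0838  0.054 ]
jaw (array([ 0.6819, -0.0801,  0.1667]), [np.float64(0.0008287463518897105), np.float64(0.0008287463518896547)])
jaw z [ 0.6859 -0.08    0.1705] [ 0.6791 -0.0826  0.1705]
scene 0.84 [250.3, 189.2, 14.3, 23.6] 257.5524475524476 198.85664335664336
scene 0.69 [208.4, 223.8, 18.5, 22.6] 217.7507788161994 233.3177570093458
scene 0.6 [156.8, 226.5, 23.6, 18.1] 167.25862068965517 235.47241379310344
scene 0.6 [180.8, 272.3, 17.6, 23.7] 190.23880597014926 280.5044776119403
scene 0.44 [274.9, 215.9, 22.5, 24.5] 285.7074340527578 226.15347721822542
side 0.75 [317.5, 255.8, 18.4, 17.9] 326.00359712230215 265.41007194244605
side 0.61 [338.9, 217.6, 16.7, 22.6] 346.1386554621849 228.6218487394958
side 0.61 [232.7, 223.0, 14.9, 20.5] 238.75819672131146 232.84016393442624
side 0.57 [248.3, 247.8, 18.6, 21.1] 256.18978102189783 258.2919708029197
side 0.51 [287.9, 220.8, 18.2, 22.2] 297.7878787878788 230.57954545454547
```

Emit:
{"name": "move_arm", "arguments": {
  "series": [
    [0.2,0,-1.5,0,0,0],
    [0,0,-2,0,0,0],
    [0,0,-2,0,0,0],
    [0,0,-1,0,0,0],
    [0,0,0,0,0,0]
  ]
}}

```text
clock: 7.2
position: [0.6866, -0.0768, 0.2183]
ee_rot: [-2.009, -2.411, 0.003]
force: [-0.6, 0.8, -0.4]
width: 0.571
```

Run:
```python
from h import *
s=monitor.observe();print(s['position'],s['force'],s['width'])
up=lambda i,k:cv2.resize(cv2.cvtColor(i,cv2.COLOR_RGB2BGR),None,fx=k,fy=k,interpolation=2)
c=cam('wrist');S=[]
for n,tl in(('scene',(190,175)),('side',(270,165))):
    c2=cam(n);S.append(up(c2[0][tl[1]:tl[1]+75,tl[0]:tl[0]+60],5))
w=up(c[0],.73);S=np.hstack(S);cv2.imwrite('pics/m2.png',np.hstack([S,w[:,:][-280:] if 0 else cv2.copyMakeBorder(w,0,S.shape[0]-w.shape[0],0,0,0)])[:, :] if S.shape[0]>=w.shape[0] else S)
print(S.shape,w.shape)
cv2.imwrite('pics/m2.png',S)
```

```text
[ 0.68658845 -0.07684832  0.21830789] [-0.56937718  0.77259772 -0.37200331] 0.5714853468364831
(375, 600, 3) (280, 374, 3)
```

View pics/m2.png

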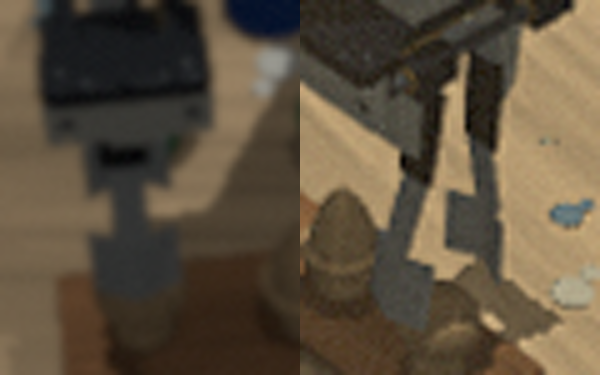

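The jaws (side crop x 375–503) straddle the ball (centre about x 445), and in the scene crop they line up with it to about 1 px. Descending.

Emit:
{"name": "move_arm", "arguments": {
  "series": [
    [0.1,0.1,-1,0,0,0],
    [0,0.1,-1,0,0,0],
    [0,0,-1,0,0,0],
    [0,0,-1,0,0,0],
    [0,0,-1,0,0,0],
    [0,0,0,0,0,0],
    [0,0,0,0,0,0]
  ]
}}

```text
clock: 8.05
position: [0.6885, -0.0754, 0.1703]
ee_rot: [-2.011, -2.413, 0.001]
force: [0.6, 0.6, -0.5]
width: 0.571
```

Depth good, no contact force. Close on the ball.

Emit:
{"name": "move_arm", "arguments": {
  "series": [
    [0,0,0,0,0,0],
    [0,0,0,0,0,0],
    [0,0,0,0,0,0],
    [0,0,0,0,0,0],
    [0,0,0,0,0,0],
    [0,0,0,0,0,0]
  ],
  "grip": 0.4,
  "force": 25
}}

```text
clock: 8.65
position: [0.6889, -0.0754, 0.171]
ee_rot: [2.011, 2.413, 0.001]
force: [0.3, 0.2, 3.1]
width: 0.497
```

Emit:
{"name": "move_arm", "arguments": {
  "series": [
    [0,0,0,0,0,0],
    [0,0,0.5,0,0,0],
    [0,0,1,0,0,0],
    [0,0,1.5,0,0,0],
    [0,0,0,0,0,0],
    [0,0,0,0,0,0]
  ]
}}

```text
clock: 9.25
position: [0.6889, -0.0754, 0.2013]
ee_rot: [2.011, 2.413, 0.001]
force: [0.0, 0.4, -2.8]
width: 0.498
```

Run:
```python
from h import *
s=monitor.observe();print(s['position'],s['force'],s['width'])
up=lambda i,k:cv2.resize(cv2.cvtColor(i,cv2.COLOR_RGB2BGR),None,fx=k,fy=k,interpolation=2)
S=[]
for n,tl in(('scene',(190,165)),('side',(265,165))):
    c2=cam(n);S.append(up(c2[0][tl[1]:tl[1]+85,tl[0]:tl[0]+65],5.5))
cv2.imwrite('pics/m3.png',np.hstack(S))
```

```text
[ 0.6889269  -0.07536918  0.20133658] [ 0.04400924  0.35543984 -2.82965301] 0.4984135827762842
```

View pics/m3.png

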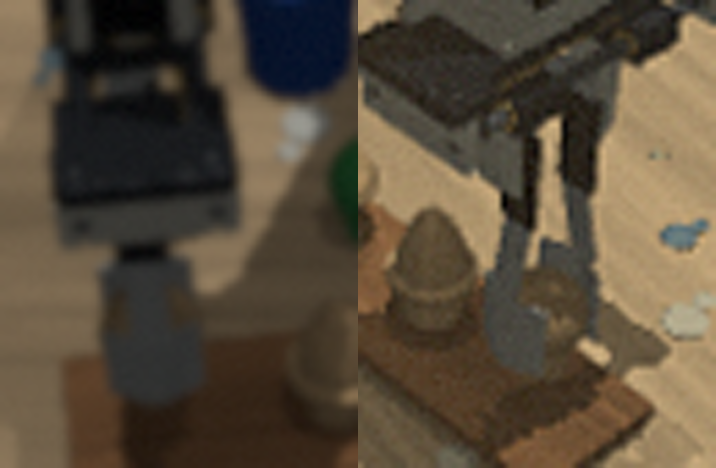

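Ball lifted clear of the board between the jaws (side crop ~(545,310)), acorn untouched. Now fit the basket while raising.

Emit:
{"name": "move_arm", "arguments": {
  "series": [
    [0,0,2,0,0,0],
    [0,0,2.5,0,0,0],
    [0,0,2.5,0,0,0],
    [0,0,2.5,0,0,0],
    [0,0,1,0,0,0],
    [0,0,0,0,0,0]
  ]
}}

```text
clock: 9.95
position: [0.6891, -0.0755, 0.3065]
ee_rot: [2.01, 2.412, 0.002]
force: [-0.0, -0.2, -2.9]
width: 0.5
```

Run:
```python
from h import *
from scipy.optimize import least_squares
np.set_printoptions(precision=4,suppress=True)
s=monitor.observe();print(s['position'],s['force'],s['width'])
D=[]
for n in('scene','side'):
    c=cam(n);q=outline_of(n,'basket')[0];m=q['mask'];v,u=np.nonzero(m);print(n,q['p'],q['rect'])
    r=q['rect'];D.append((c,np.array([r[0],r[1],r[0]+r[2],r[1]+r[3]])))
a=np.linspace(0,2*np.pi,90)
C=np.vstack([np.c_[.08*np.cos(a),.08*np.sin(a),0*a+z] for z in(0,.115)])
def res(p,c):
    P=np.array([proj(c,q) for q in C+[p[0],p[1],0]]);return np.r_[P.min(0),P.max(0)]
for S in (D,D[:1],D[1:]):
    f=least_squares(lambda p:np.concatenate([res(p,c)-b for c,b in S]),[.437,-.355],loss='soft_l1');print(f.x,f.fun)
print([res([.4377,-.3548],c) for c,b in D])
```

```text
[ 0.6891 -0.0755  0.3065] [-0.0313 -0.1916 -2.9057] 0.5000537514066705
scene 0.78 [106.1, 133.8, 58.5, 61.0]
side 0.64 [236.4, 295.6, 73.2, 88.4]
[ 0.4367 -0.3522] [-0.2107 -2.9306  2.5132 -0.0093  1.2829 -0.1705 -0.0943  0.3522]
[ 0.4406 -0.3543] [-1.2893 -2.1438  1.6224  0.9101]
[ 0.4357 -0.3513] [ 0.6989 -0.2366 -0.6931  0.2681]
[array([104.9008, 131.0517, 166.2217, 195.0029]), array([238.6337, 296.0412, 310.559 , 385.1096])]
```

Emit:
{"name": "move_arm", "arguments": {
  "series": [
    [-0.95,-1.1,0,0,0,0],
    [-1.95,-2.1,0,0,0,0],
    [-1.95,-2.1,0,0,0,0],
    [-1.95,-2.1,0,0,0,0],
    [-1.95,-2.1,0,0,0,0],
    [-1.95,-2.1,0,0,0,0],
    [-1.95,-2.1,0,0,0,0],
    [-1.95,-2.1,0,0,0,0]
  ]
}}

```text
clock: 10.95
position: [0.5404, -0.2348, 0.305]
ee_rot: [-2.012, -2.412, 0.001]
force: [-0.3, -0.7, -1.9]
width: 0.498
```

Emit:
{"name": "move_arm", "arguments": {
  "series": [
    [-1.95,-2.1,0,0,0,0],
    [-1.95,-2.1,0,0,0,0],
    [-1.95,-2.1,0,0,0,0],
    [-1.95,-2.1,0,0,0,0],
    [-1.95,-2.1,0,0,0,0],
    [-1,-1,0,0,0,0],
    [0,0,0,0,0,0],
    [0,0,0,0,0,0]
  ]
}}

```text
clock: 11.75
position: [0.4354, -0.3476, 0.3053]
ee_rot: [-2.011, -2.413, -0.001]
force: [1.0, -0.1, -2.5]
width: 0.501
```

Run:
```python
from h import *
s=monitor.observe();print(s['position'],s['force'],s['width'],s['joints'])
up=lambda i,k:cv2.resize(cv2.cvtColor(i,cv2.COLOR_RGB2BGR),None,fx=k,fy=k,interpolation=2)
S=[]
for n,tl in(('scene',(85,75)),('side',(225,220))):
    c2=cam(n);S.append(up(c2[0][tl[1]:tl[1]+135,tl[0]:tl[0]+95],4))
    M=R.from_rotvec(s['ee_rot']).as_matrix();print(n,[(proj(c2,p)-tl)*4 for p in (s['position']+M@[-.005,0,.1145],[.437,-.353,.115],[.437,-.353,.005])])
cv2.imwrite('pics/m4.png',np.hstack(S))
```

```text
[ 0.43538742 -0.34759151  0.30526392] [ 1.04008386 -0.06168645 -2.50250113] 0.5007821760581238 [ 0.08898098  0.30602684  0.65288251  1.68957973 -0.1974544   1.21305416
  0.97049444]
scene [array([172.80172294, 211.66848229]), array([193.79853172, 293.2712439 ]), array([222.76839916, 399.64582154])]
side [array([193.22106533, 341.26343193]), array([195.26792404, 421.2977867 ]), array([195.71855097, 523.81547306])]
```

View pics/m4.png

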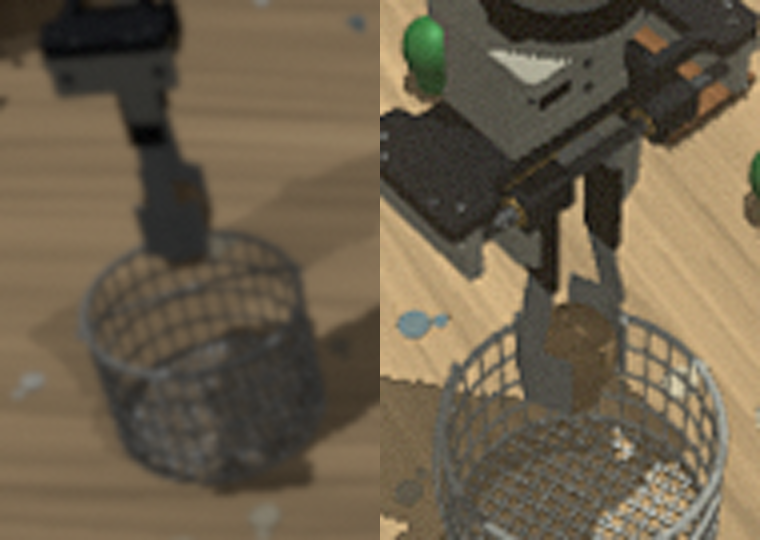

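Ball hangs centrally over the basket mouth (rim centre ~(582,420) side crop, ball ~(580,345)). Lowering.

Emit:
{"name": "move_arm", "arguments": {
  "series": [
    [0,0,-1.5,0,0,0],
    [0,0,-2.5,0,0,0],
    [0,0,-2.5,0,0,0],
    [0,0,-2.5,0,0,0],
    [0,0,-2.5,0,0,0],
    [0,0,-1.5,0,0,0],
    [0,0,-0.8,0,0,0],
    [0,0,0,0,0,0]
  ]
}}

```text
clock: 12.65
position: [0.4354, -0.3473, 0.1666]
ee_rot: [-2.009, -2.413, 0.0]
force: [0.1, 1.0, -1.3]
width: 0.499
```

Emit:
{"name": "move_arm", "arguments": {
  "series": [
    [0,0,-0.3,0,0,0],
    [0,0,0,0,0,0],
    [0,0,0,0,0,0]
  ]
}}

```text
clock: 12.95
position: [0.4355, -0.3485, 0.1652]
ee_rot: [2.011, 2.413, 0.0]
force: [-0.3, 0.8, -2.3]
width: 0.497
```

Emit:
{"name": "move_arm", "arguments": {
  "series": [
    [0,0,-0.3,0,0,0],
    [0,0,0,0,0,0],
    [0,0,0,0,0,0]
  ]
}}

```text
clock: 13.25
position: [0.4351, -0.3483, 0.1616]
ee_rot: [2.011, 2.413, 0.0]
force: [0.5, 0.9, -2.2]
width: 0.498
```

Emit:
{"name": "move_arm", "arguments": {
  "series": [
    [0,0,-0.2,0,0,0],
    [0,0,0,0,0,0],
    [0,0,0,0,0,0]
  ]
}}

```text
clock: 13.55
position: [0.4351, -0.3483, 0.1595]
ee_rot: [-2.011, -2.413, 0.0]
force: [-0.2, -0.3, -1.5]
width: 0.497
```

Emit:
{"name": "move_arm", "arguments": {
  "series": [
    [0,0,-0.1,0,0,0],
    [0,0,0,0,0,0],
    [0,0,0,0,0,0]
  ]
}}

```text
clock: 13.85
position: [0.4351, -0.3483, 0.1585]
ee_rot: [-2.011, -2.413, -0.0]
force: [0.6, -0.4, -1.9]
width: 0.501
```

Emit:
{"name": "move_arm", "arguments": {
  "series": [
    [0,0,-0.1,0,0,0],
    [0,0,0,0,0,0],
    [0,0,0,0,0,0]
  ]
}}

```text
clock: 14.15
position: [0.4352, -0.3485, 0.1577]
ee_rot: [2.011, 2.413, -0.0]
force: [-0.5, 0.2, 1.1]
width: 0.501
```

The force turned positive at TCP z 0.1577, as predicted, so the foot is on the floor. Open the tongs gradually.

Emit:
{"name": "move_arm", "arguments": {
  "series": [
    [0,0,0,0,0,0],
    [0,0,0,0,0,0],
    [0,0,0,0,0,0]
  ],
  "grip": 0.53
}}

```text
clock: 14.45
position: [0.435, -0.3482, 0.1575]
ee_rot: [-2.011, -2.413, -0.0]
force: [-0.2, -0.0, -1.4]
width: 0.528
```

Emit:
{"name": "move_arm", "arguments": {
  "series": [
    [0,0,0,0,0,0],
    [0,0,0,0,0,0],
    [0,0,0,0,0,0],
    [0,0,0,0,0,0]
  ],
  "grip": 0.575
}}

```text
clock: 14.85
position: [0.4351, -0.3483, 0.1575]
ee_rot: [2.011, 2.413, 0.0]
force: [-0.1, 0.0, -1.2]
width: 0.581
```

Emit:
{"name": "move_arm", "arguments": {
  "series": [
    [0,0,0.5,0,0,0],
    [0,0,1,0,0,0],
    [0,0,1.5,0,0,0],
    [0,0,2,0,0,0],
    [0,0,3,0,0,0],
    [0,0,3,0,0,0],
    [0,0,2,0,0,0],
    [0,0,1,0,0,0]
  ]
}}

```text
clock: 15.65
position: [0.4355, -0.349, 0.3003]
ee_rot: [2.009, 2.41, 0.001]
force: [0.9, 0.6, -1.7]
width: 0.575
```

Run:
```python
from h import *
s=monitor.observe();print(s['position'],s['force'],s['width'],s['joints'])
up=lambda i,k:cv2.resize(cv2.cvtColor(i,cv2.COLOR_RGB2BGR),None,fx=k,fy=k,interpolation=2)
S=[]
for n,tl in(('scene',(85,75)),('side',(225,255))):
    c2=cam(n);S.append(up(c2[0][tl[1]:tl[1]+129,tl[0]:tl[0]+95],4))
cv2.imwrite('pics/m5.png',np.hstack(S))
```

```text
[ 0.43550586 -0.34903801  0.30030631] [ 0.85236554  0.55737409 -1.66954408] 0.575325808990103 [ 0.0887223   0.30963491  0.65608078  1.69863367 -0.20183079  1.19811528
  0.97596337]
```

View pics/m5.png

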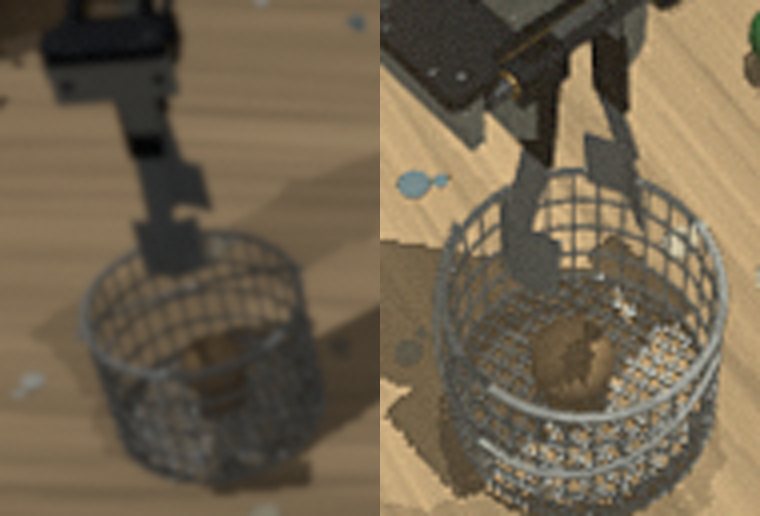

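The finial stands upright at the middle of the basket floor (side crop (572,365)), tongs clear above. 10 pictures viewed. Carry the tongs back.

Emit:
{"name": "move_arm", "arguments": {
  "series": [
    [0,1.5,0,0,0,2],
    [0,3,0,0,0,3.5],
    [0,3,0,0,0,3.5],
    [0,3,0,0,0,3.5],
    [0,3,0,0,0,3.5],
    [0,3,0,0,0,3.5],
    [0,3,0,0,0,3.5],
    [0,3,0,0,0,3.5]
  ]
}}

```text
clock: 16.55
position: [0.4339, -0.121, 0.2964]
ee_rot: [-1.397, -2.812, 0.001]
force: [0.5, -0.8, -1.1]
width: 0.575
```

Emit:
{"name": "move_arm", "arguments": {
  "series": [
    [0,3,0,0,0,3.5],
    [0,3,0,0,0,3.5],
    [0,3,0,0,0,3.5],
    [0,3,0,0,0,3.5],
    [0,3,0,0,0,3.5],
    [0,3,0,0,0,3.5],
    [0,3,0,0,0,3.5],
    [0,3,0,0,0,3.5]
  ]
}}

```text
clock: 17.35
position: [0.4335, 0.1183, 0.2963]
ee_rot: [-0.675, -3.066, 0.002]
force: [0.3, -0.4, -1.8]
width: 0.575
```

Emit:
{"name": "move_arm", "arguments": {
  "series": [
    [0.2,3,0,0,0,3.5],
    [0.2,3,0,0,0,3.5],
    [0,3,0,0,0,3.5],
    [0,3,0,0,0,3.5],
    [0,3,0,0,0,3.5],
    [0,1.5,0,0,0,2],
    [0,0,0,0,0,0],
    [0,0,0,0,0,0]
  ]
}}

```text
clock: 18.15
position: [0.4387, 0.2806, 0.2968]
ee_rot: [-0.155, -3.137, 0.003]
force: [-0.3, 0.1, -1.0]
width: 0.579
```

Emit:
{"name": "move_arm", "arguments": {
  "series": [
    [0.1,0.8,0,0,0,0.6],
    [0.1,0.8,0,0,0,0.6],
    [0,0,-1.5,0,0,0],
    [0,0,-1.5,0,0,0],
    [0,0,0,0,0,0],
    [0,0,0,0,0,0]
  ]
}}

```text
clock: 18.75
position: [0.4412, 0.2977, 0.2678]
ee_rot: [-0.121, -3.139, 0.0]
force: [0.2, -0.2, -0.5]
width: 0.573
```

Run:
```python
from h import *
np.set_printoptions(precision=4,suppress=True)
s=monitor.observe();M=R.from_rotvec(s['ee_rot']).as_matrix();print(s['position'],M,s['force'],s['width'],s['joints'])
up=lambda i,k:cv2.resize(cv2.cvtColor(i,cv2.COLOR_RGB2BGR),None,fx=k,fy=k,interpolation=2)
S=[];j=s['position']+M@[-.005,0,.1145]
for n,tl in(('scene',(312,95)),('side',(128,115))):
    c2=cam(n);S.append(up(c2[0][tl[1]:tl[1]+110,tl[0]:tl[0]+80],5));print(n,tl,(proj(c2,j)-tl)*5)
cv2.imwrite('pics/m6.png',np.hstack(S))
```

```text
[0.4412 0.2977 0.2678] [[-0.997   0.0772 -0.0002]
 [ 0.0772  0.997  -0.0001]
 [ 0.0002 -0.0001 -1.    ]] [ 0.1711 -0.1745 -0.5013] 0.5734262799876636 [-0.7315  0.2648  0.0474  1.7694 -0.0139  1.1079  0.814 ]
scene (312, 95) [232.4612 258.5153]
side (128, 115) [196.7641 230.5384]
```

View pics/m6.png

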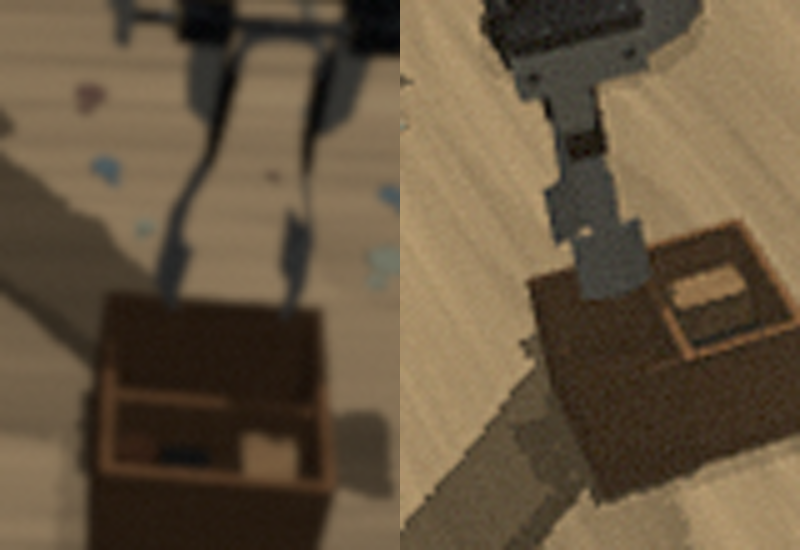

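Jaw midpoint (scene crop ~(235,265), side ~(597,230)) agrees with the prediction and lies over the compartment centre. Lower.

Emit:
{"name": "move_arm", "arguments": {
  "series": [
    [0,0,-1.5,0,0,0],
    [0,0,-2,0,0,0],
    [0,0,-2,0,0,0],
    [0,0,-2,0,0,0],
    [0,0,-2,0,0,0],
    [0,0,-1.5,0,0,0],
    [0,0,-0.6,0,0,0],
    [0,0,0,0,0,0]
  ]
}}

```text
clock: 19.65
position: [0.4411, 0.2977, 0.1515]
ee_rot: [-0.121, -3.139, 0.0]
force: [-0.6, -0.1, -1.0]
width: 0.574
```

Emit:
{"name": "move_arm", "arguments": {
  "series": [
    [0,0,-0.3,0,0,0],
    [0,0,0,0,0,0],
    [0,0,0,0,0,0]
  ]
}}

```text
clock: 19.95
position: [0.4414, 0.2979, 0.1491]
ee_rot: [0.121, 3.138, 0.001]
force: [0.3, 0.2, -1.3]
width: 0.573
```

Emit:
{"name": "move_arm", "arguments": {
  "series": [
    [0,0,-0.3,0,0,0],
    [0,0,0,0,0,0],
    [0,0,0,0,0,0]
  ]
}}

```text
clock: 20.25
position: [0.441, 0.2977, 0.1455]
ee_rot: [-0.121, -3.139, 0.0]
force: [-0.6, 0.4, -1.2]
width: 0.572
```

Emit:
{"name": "move_arm", "arguments": {
  "series": [
    [0,0,-0.3,0,0,0],
    [0,0,0,0,0,0],
    [0,0,0,0,0,0]
  ]
}}

```text
clock: 20.55
position: [0.441, 0.2977, 0.1424]
ee_rot: [-0.121, -3.139, 0.0]
force: [-0.1, 0.8, -0.6]
width: 0.577
```

Emit:
{"name": "move_arm", "arguments": {
  "series": [
    [0,0,-0.1,0,0,0],
    [0,0,0,0,0,0],
    [0,0,0,0,0,0]
  ]
}}

```text
clock: 20.85
position: [0.4411, 0.2977, 0.1415]
ee_rot: [0.121, 3.139, 0.0]
force: [0.0, -0.3, -1.2]
width: 0.574
```

Emit:
{"name": "move_arm", "arguments": {
  "series": [
    [0,0,-0.1,0,0,0],
    [0,0,0,0,0,0],
    [0,0,0,0,0,0]
  ]
}}

```text
clock: 21.15
position: [0.4412, 0.2976, 0.1407]
ee_rot: [0.121, 3.139, 0.0]
force: [-0.2, -1.6, 2.5]
width: 0.572
```

Emit:
{"name": "move_arm", "arguments": {
  "series": [
    [0,0,-0.1,0,0,0],
    [0,0,0,0,0,0],
    [0,0,0,0,0,0]
  ]
}}

```text
clock: 21.45
position: [0.4412, 0.2976, 0.1396]
ee_rot: [0.121, 3.139, 0.0]
force: [-0.2, -0.3, 2.5]
width: 0.577
```

Resting on the floor (+2.5 N). Release and withdraw.

Emit:
{"name": "move_arm", "arguments": {
  "series": [
    [0,0,0,0,0,0],
    [0,0,0,0,0,0],
    [0,0,0,0,0,0],
    [0,0,0,0,0,0]
  ],
  "grip": 0.66
}}

```text
clock: 21.85
position: [0.441, 0.2978, 0.1394]
ee_rot: [-0.121, -3.139, 0.0]
force: [-0.6, -0.6, -0.2]
width: 0.661
```

Emit:
{"name": "move_arm", "arguments": {
  "series": [
    [0,0,0,0,0,0],
    [0,0,0,0,0,0],
    [0,0,0,0,0,0],
    [0,0,0,0,0,0],
    [0,0,0,0,0,0]
  ],
  "grip": 1
}}

```text
clock: 22.35
position: [0.4411, 0.2978, 0.1396]
ee_rot: [0.121, 3.139, 0.0]
force: [-1.0, 0.5, -0.7]
width: 0.987
```

Emit:
{"name": "move_arm", "arguments": {
  "series": [
    [0,0,0.5,0,0,0],
    [0,0,2,0,0,0],
    [0,0,3,0,0,0],
    [0,0,4,0,0,0],
    [0,0,4,0,0,0],
    [-2,3,2,0,0,0],
    [-3,4,0,0,0,0],
    [-3,4,0,0,0,0]
  ]
}}

```text
clock: 23.15
position: [0.3608, 0.4087, 0.2962]
ee_rot: [0.125, 3.137, 0.004]
force: [0.0, 0.9, -0.9]
width: 1.001
```

Emit:
{"name": "move_arm", "arguments": {
  "series": [
    [-3,4,0,0,0,0],
    [-2,4,0,0,0,0],
    [-2,3,0,0,0,0],
    [0,0,0,0,0,0],
    [0,0,0,0,0,0]
  ]
}}

```text
clock: 23.65
position: [0.2905, 0.518, 0.2945]
ee_rot: [0.118, 3.139, -0.001]
force: [0.5, -0.6, 0.7]
width: 1.003
```

Run:
```python
from h import *
s=monitor.observe();print(s['position'],s['force'],s['width'])
up=lambda i,k:cv2.resize(cv2.cvtColor(i,cv2.COLOR_RGB2BGR),None,fx=k,fy=k,interpolation=2)
a=cam('scene');b=cam('side')
A=up(a[0][115:280,90:400],2.5)[:, :];B=up(b[0][140:395,140:340],1.6)
A=up(a[0][110:270,95:395],1.55)[...,::-1]
A=cv2.cvtColor(A,cv2.COLOR_RGB2BGR)[...,::-1] if 0 else up(a[0][110:270,95:395],1.55)
T=up(b[0][140:220,145:225],3);h=A.shape[0]+T.shape[0]
L=np.zeros((h,A.shape[1],3),np.uint8);L[:A.shape[0]]=A;L[A.shape[0]:,:T.shape[1]]=T
T2=up(a[0][130:190,320:385],3);L[A.shape[0]:A.shape[0]+180,T.shape[1]+5:T.shape[1]+5+195]=T2
k=h/255;B=up(b[0][140:395,150:320],min(k,1.9));L2=np.zeros((h,B.shape[1],3),np.uint8);L2[:B.shape[0]]=B
o=np.hstack([L,L2]);print(o.shape);cv2.imwrite('pics/f.png',o)
```

```text
[0.29048004 0.51802086 0.29448705] [ 0.4643506  -0.64112514  0.71892462] 1.0033400610272452
(488, 788, 3)
```

View pics/f.png

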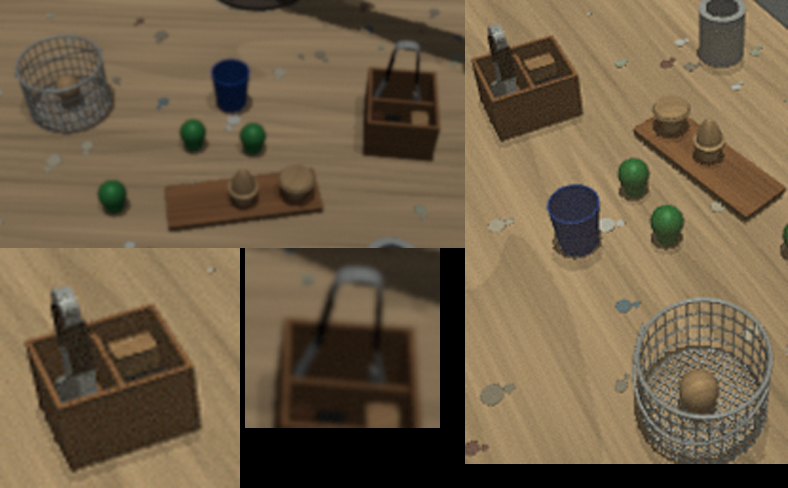

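The last picture shows the ball finial upright in the basket (700,390) and the tongs standing jaws down in their own compartment (500,60). The acorn, mushroom, cup and basket are where they were. Handing in.

```bash
python3 -c "
from cell import workorder;print(workorder.sign_off())"
```

```text
the job is handed in; nothing more can be done
None
```

The job is done and handed in at about 24 s of the 61 s allowed. I took the tongs from the caddy and lifted the ball finial off the board with them. I then set it on the basket floor and stood the tongs back in their compartment.

- **Finial:** both static cameras show it upright near the middle of the basket. Contact came at a TCP height of 0.158 m, as predicted, with about 1 N.
- **Tongs:** they stand jaws down in their own compartment. They met the floor with 2.5 N.
- **Everything else:** the acorn, mushroom, cup, basket and green look-alikes look unmoved in the last pictures. I compared these by eye and did not measure them again. The pink look-alike was mostly outside the last pictures, but the tool never went near it.
- **Gripper contact:** only the tongs were held. The readings at the end of each move stayed near 3 N at most.

Two small disagreements did no harm. The tongs were gripped about 5 mm off centre in x, which I allowed for. The triangulated heights were up to about 8 mm off the given ones (worst at the basket rim), so I used the given heights.

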